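Make up the guest tray by the key shelf

ROBOT

A 6-joint arm with a two-finger parallel gripper is mounted at the origin on the work surface. World frame = base frame: x ahead of the robot, y to its left, z up, the work surface at z = 0. Lengths are in m, angles in rad, forces in N, time in s.
With the tool pointing down it reaches from about 0.275 to 0.775 m from the base axis. Payload 14.6 kg.
Tool frame: the origin (TCP) lies at the very end of the fingers, on their centre line; the grasp point (between the pads) lies 19 mm behind it (manip.hold_point_z is the distance from the TCP to the grasp point, in m); z points along the fingers, y is the line along which they close (so a half turn about z gives the same grasp; the last joint's range is limited). The gripper opens to 85 mm and grips with 20 to 120 N. Pads are 22 mm wide; open, the fingers measure 114 mm over their backs; the gripper's body (76 mm by 85 mm) begins 54 mm behind the grasp point. The pads swing forward as they close: fully open they stand 13 mm farther back than shut.
Start: joints at [1.128, 0.263, -0.048, 1.259, 0, 1.415], TCP at [0.149, 0.503, 0.231] pointing down, gripper open.
Joint ranges: [-2.65, 2.65], [-0.89, 1.7], [-1.18, 1.37], [-2.13, 2.11], [-1.35, 1.29], [-3.14, 3.14]. Speed limits (rad/s): [1.89, 1.89, 2.57, 2.79, 3.14, 3.14].

INTERFACE

Orientations are given as a unit quaternion [w, x, y, z].
In Python, from plant import manip gives the robot as it stands. The module is installed in compiled form; this text tells all that it offers.
- The arm moves only by the tool drive_tool, never from a script. Its argument "series" is text: rows parted by semicolons, each of 5 numbers parted by spaces: the shift along the tool's x, y, z in cm, then the turn about the tool's z in rad, then the opening, from 0 (shut) to 1 (fully open). A call has 1 to 8 rows; each row shifts and turns the commanded pose from where the row before left it, along the tool's axes as they then stand; what a row does not reach is not made up. A row lasts 1/8 s, in which the tool goes at most 62.5 mm and 10.7 degrees, less where a joint would pass 70% of its speed; a pose out of reach is approached as far as the arm can. A call is refused whole if a number of a shift passes 6.25 or a number of a turn 0.188, either way. A call with a gripper value outside its range is refused whole. The fingers move at their own pace and stop on an object; the grip force is fixed at half the most. Time passes only in rows, so rows that do not move let the fingers close. It gives the time, the measured TCP pose, the force, the opening and the grip force at its end, in the units of the state.
- manip.get_state(): the state, without advancing time (a new reading comes with each control period).
- manip.get_image(name): name is "scene" or "side" or "wrist"; returns a dict with "color" (384x512x3 uint8, blue, green, red), "K" (3x3 intrinsics, pixels), "rvec" (rotation vector, rad) and "tvec" (3), from world to camera coordinates, as OpenCV has them; the wrist camera has in their place "hand_eye" (4x4, takes a point from camera to tool coordinates, whose origin is the TCP and whose axes are the flange's). Camera axes: x right, y down, z forward; pixel columns grow to the right and rows downward; lengths in m; the calibration is good to about 2 mm. A picture is of the moment at which its call begins: read the wrist's pose just before it. There is no depth.
- manip.job_done(): hands the job in; it is judged then, once.
The state is a dict: "clock": time; "qpos": joint angles; "dq": joint speeds; "joint_torque": joint torques, N m; "eef_pos": TCP position; "tcp_rot": TCP orientation; "ft_force": force on the tool from outside, world axes, zero at the start; "wrist_torque": the same for the moment, N m; "gripper_width": finger opening in m; "finger_force": force on a finger pad.
Only numpy, scipy, OpenCV 4.12 (cv2) and the standard library are available. Lean on these libraries where they do the work, as an engineer would, in place of code of your own. Each camera call takes 0.05 s, during which the arm holds its last target. There are 200 camera calls.

TASK

Get the hallway ready for tonight's guest: swing the key arm, whose end hangs over the tray, back beside the shelf to clear the tray, then make up the tray from the felt mat so that it holds exactly one shoe brush, one polish tin, one padlock, one torch and one shoehorn, each lying flat on the tray floor. What is already in the tray stays in it, what is not needed stays on the mat, and the egg, bell and pot are left alone. Last, swing the arm out to 60 degrees from the shelf's side, so that the keys hang by the tray, let go and see that it holds there.

Things in the scene. Friction and masses are not known exactly. Their poses are not given: they have to be found in the camera images.
- swing_arm (a joint): angle (rad) of the chrome swing arm, a level 12 mm rod 200 long, 190 above the table. 0: flat along the shelf's right side panel, pointing to the shelf's -x; grows as it swings away from the panel (anticlockwise from above), 1.571 straight out; stops at 0 and 1.75. Friction hinge: stays where left, 1.3 N at the tip moves it. Two keys dangle at 100 and 150 from the pivot, down to 100 above the table
- hanger_hinge (a point): the arm's upright pivot axis, at the height of the rod's centre line (190 above the table). It stands 20 off the right side panel of the fixed key shelf of dark stained ash at the left, 180 deep x 260 wide x 240 high, 40 ahead of that panel's rear edge
- hanger_tip (a point): a point on the arm's upturned end, a 12 mm round upright pin at 200 from the pivot; the pin stands from the rod's centre line to 51 above it, this point is 30 above it (220 above the table)
- tray: guest tray of oak, fixed, 304 (x) x 334 (y) outside, 26 high, walls and floor 7 thick; origin at the centre of its underside. Room for six things, three along x by two along y, each lying with its long side along the tray's y
- mat: grey felt mat, fixed, 280 (x) x 330 (y) x 4 thick, on which the spare things lie; origin at the centre of its underside
- brush_tray: the brush that lies in the tray at the start, if there is one (may be absent): shoe brush lying bristles down: wooden back on dark bristles, 46 wide (along its x), 120 long (along its y), 46 high; grip it by the wooden back (upper 20), which is the widest part. Origin at the centre of its underside, z up. 160 g
- brush_mat: the brush on the mat, the same as brush_tray: shoe brush lying bristles down: wooden back on dark bristles, 46 wide (along its x), 120 long (along its y), 46 high; grip it by the wooden back (upper 20), which is the widest part. Origin at the centre of its underside, z up. 160 g
- tin_tray: the tin that lies in the tray at the start, if there is one (may be absent): round polish tin, 60 in diameter, 28 high, dark lid up, with a 5 mm opener wing on its +x side that is only seen, not felt. Origin at the centre of its underside, z up. 130 g
- tin_mat: the tin on the mat, the same as tin_tray: round polish tin, 60 in diameter, 28 high, dark lid up, with a 5 mm opener wing on its +x side that is only seen, not felt. Origin at the centre of its underside, z up. 130 g
- padlock_tray: the padlock that lies in the tray at the start, if there is one (may be absent): padlock lying on its flat side, 98 long overall (along its y): brass body 50 wide (along x) x 56 long x 24 high whose centre lies at y = -21, and a steel shackle (10 thick rod, 42 wide) reaching to y = +49. Origin at the middle of the whole length, at the underside, z up. 250 g
- padlock_mat: the padlock on the mat, the same as padlock_tray: padlock lying on its flat side, 98 long overall (along its y): brass body 50 wide (along x) x 56 long x 24 high whose centre lies at y = -21, and a steel shackle (10 thick rod, 42 wide) reaching to y = +49. Origin at the middle of the whole length, at the underside, z up. 250 g
- torch_tray: the torch that lies in the tray at the start, if there is one (may be absent): flat pocket torch of aluminium, 30 wide (along its x), 115 long (along its y, lens at +y), 26 high. Origin at the centre of its underside, z up. 180 g
- torch_mat: the torch on the mat, the same as torch_tray: flat pocket torch of aluminium, 30 wide (along its x), 115 long (along its y, lens at +y), 26 high. Origin at the centre of its underside, z up. 180 g
- shoehorn_tray: the shoehorn that lies in the tray at the start, if there is one (may be absent): shoehorn lying flat, 140 long (along its y): dark wooden handle 24 wide (x) and 14 high from y = -70 to +10, then a thin steel blade 42 wide and up to 9 high to y = +70. It balances near y = -10, where the handle can be gripped. Origin at the middle of the length, at the underside, z up. 100 g
- shoehorn_mat: the shoehorn on the mat, the same as shoehorn_tray: shoehorn lying flat, 140 long (along its y): dark wooden handle 24 wide (x) and 14 high from y = -70 to +10, then a thin steel blade 42 wide and up to 9 high to y = +70. It balances near y = -10, where the handle can be gripped. Origin at the middle of the length, at the underside, z up. 100 g
- tin_spare: a second polish tin on the mat, the same as tin_mat and just as good: round polish tin, 60 in diameter, 28 high, dark lid up, with a 5 mm opener wing on its +x side that is only seen, not felt. Origin at the centre of its underside, z up. 130 g
- egg: bystander: jade stone egg on a small wooden stand, 56 in diameter, 76 high; origin at the centre of its underside
- bell: bystander: copper hand bell with an upright wooden handle, 80 in diameter, 112 high; origin at the centre of its underside
- pot: bystander: brown ceramic pot, 104 in diameter, 90 high; origin at the centre of its underside

How it is judged:
By the outcome, as a careful person would: the job done as asked, in the order asked, and still so for the second after the job is handed in, with the robot touching nothing.
Of brush_tray, tin_tray, padlock_tray, torch_tray, shoehorn_tray only 1 to 2 are there at a start; the rules pass over those that are not, and their reading is None.
At some moment in a run one of brush_mat, tin_mat, shoehorn_mat may be knocked a few centimetres aside while the robot is not near it.
It also fails if it takes over 200 s, if anything falls off the work surface, if the arm or the gripper's body presses on something with over 40 N, if the wrist force passes 120 N, or if a joint passes its speed limit or range.

## Working session

There is one attempt and no reset: what is moved stays moved. The work goes in short steps, Python scripts to look and compute and a tool call to move; the robot and the scene stay as the last step left them, time stands still between calls to the robot, and variables do not carry over. Pictures are saved under pics/ and viewed, at most 14 in all, crops included, and the job is handed in when it is done.

Besides the shell and the picture viewer there is one more tool, called after "Emit:" as name(argument=value, ...) on one line, values as JSON. drive_tool: Moves the arm, as the interface text tells. Its arguments: {"type":"object","properties":{"series":{"type":"string"}},"required":["series"]}

```bash
mkdir -p pics
cat > h.py <<'E'
import numpy as np,cv2
from plant import manip
from scipy.spatial.transform import Rotation as R
def cam(name):
    s=manip.get_state(); im=manip.get_image(name); K=np.array(im["K"])
    if name=="wrist":
        q=np.array(s["tcp_rot"]); T=np.eye(4); T[:3,:3]=R.from_quat(q[[1,2,3,0]]).as_matrix(); T[:3,3]=s["eef_pos"]
        M=T@np.array(im["hand_eye"]); Rcw=M[:3,:3]; c=M[:3,3]
    else:
        Rw=cv2.Rodrigues(np.array(im["rvec"],float))[0]; Rcw=Rw.T; c=-Rw.T@np.array(im["tvec"]).ravel()
    return im["color"],K,Rcw,c
def ray(px,z,K,Rcw,c):
    d=Rcw@np.linalg.inv(K)@np.array([px[0],px[1],1.]); t=(z-c[2])/d[2]; return c+t*d
def proj(p,K,Rcw,c):
    v=K@(Rcw.T@(np.array(p)-c)); return v[:2]/v[2]
E
python3 - <<'E'
from h import *
s=manip.get_state(); print({k:np.round(v,3) if v is not None else v for k,v in s.items()}, manip.hold_point_z)
a=[]
for n in("scene","side"):
    im,K,Rc,c=cam(n); print(n,c.round(3),K[0,0]); cv2.imwrite(f"pics/{n}0.png",cv2.resize(im,(800,600)))
    np.savez(f"{n}0.npz",im=im,K=K,R=Rc,c=c)
im,K,Rc,c=cam("wrist"); cv2.imwrite("pics/w0.png",im); print(c.round(3))
E
```

```text
{'clock': np.float64(0.0), 'qpos': array([ 1.128,  0.264, -0.049,  1.259,  0.   ,  1.416]), 'dq': array([-0.   ,  0.002,  0.   , -0.   , -0.001,  0.002]), 'joint_torque': array([ 5.0000e-03, -6.3761e+01,  3.8456e+01,  1.4000e-02,  0.0000e+00,
       -0.0000e+00]), 'eef_pos': array([0.149, 0.503, 0.231]), 'tcp_rot': array([-0.   ,  0.143,  0.99 , -0.001]), 'ft_force': array([-0.01 ,  0.108, -0.014]), 'wrist_torque': array([-0.034, -0.06 ,  0.013]), 'finger_force': np.float64(0.0), 'gripper_width': np.float64(0.085)} 0.0187
scene [ 1.452 -0.232  1.202] 414.6805299027609
side [ 0.396 -0.728  1.065] 403.0986889640801
[0.074 0.526 0.374]
```

View pics/scene0.png

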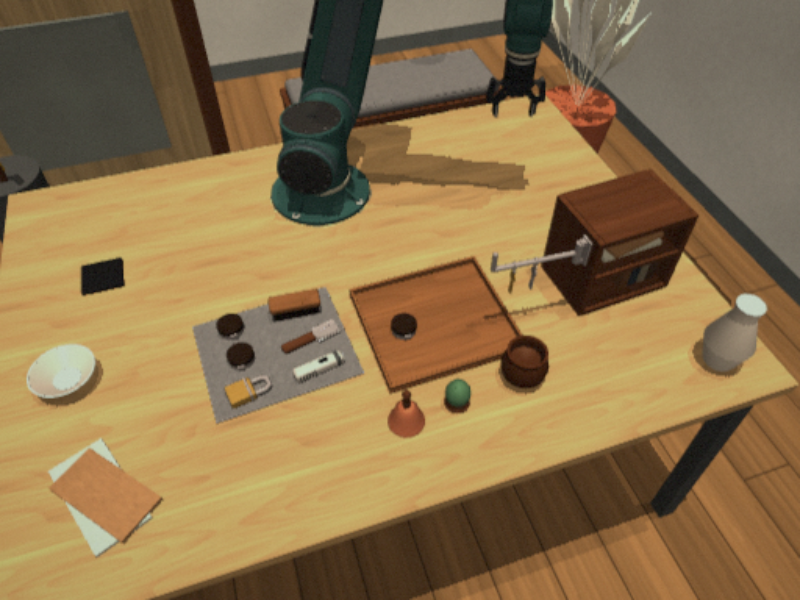

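View pics/side0.png

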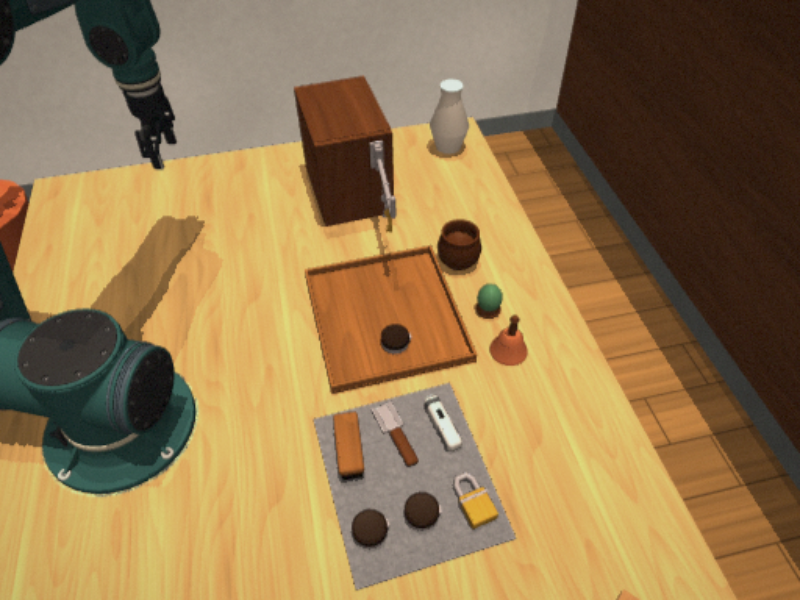

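The tray already holds a tin, so it needs a brush, padlock, torch and shoehorn. In the side view (800 px scale), the mat spans (315,415)-(512,540), the tray corners are about (307,270), (432,250), (473,357) and (333,388), the arm pivot is at (377,150) and the pin is at about (390,205).

Run:
```python
from h import *
D={n:np.load(n+"0.npz") for n in("scene","side")}
def P(n,u,v,z): d=D[n]; return ray((u*.64,v*.64),z,d['K'],d['R'],d['c']).round(3)[:2]
def tri(a,b):
    A=[];B=[]
    for n,p in(("scene",a),("side",b)):
        d=D[n]; r=d['R']@np.linalg.inv(d['K'])@np.array([p[0]*.64,p[1]*.64,1]); r/=np.linalg.norm(r); Q=np.eye(3)-np.outer(r,r); A.append(Q);B.append(Q@d['c'])
    return np.linalg.solve(sum(A),sum(B)).round(3)
print("tray side",[P("side",*p,.026) for p in((307,270),(432,250),(474,357),(333,388))])
print("tray scene",[P("scene",*p,.026) for p in((350,293),(474,260),(521,337),(390,387))])
print("mat side",[P("side",*p,.004) for p in((315,417),(450,386),(514,540),(360,583))])
print("tin tray",P("side",395,333,.035),P("scene",404,321,.035))
print("pin top",tri((494,255),(389,197)),"pivot",tri((583,240),(377,147)), "pin top z.241",P("scene",494,255,.241),P("side",389,197,.241))
print("bell",P("side",514,320,.112),"egg",P("side",489,290,.06),"pot",P("side",461,232,.09))
print("shelf top",[P("side",*p,.24) for p in((295,88),(364,78),(391,132),(304,142))])
# mat objects by contours, side
d=D["side"];im=d['im'];mp=(np.array([(319,419),(447,390),(508,537),(362,577)])*.64).astype(int)
m=np.zeros(im.shape[:2],np.uint8);cv2.fillConvexPoly(m,mp,255)
hsv=cv2.cvtColor(im,cv2.COLOR_BGR2HSV)
g=((hsv[...,1]>70)|(hsv[...,2]<70)|(hsv[...,2]>165)).astype(np.uint8)*255&m
g=cv2.morphologyEx(g,cv2.MORPH_CLOSE,np.ones((3,3)))
for c in cv2.findContours(g,0,2)[0]:
    if cv2.contourArea(c)<60: continue
    q=np.array([ray(p[0].astype(float),.025,d['K'],d['R'],d['c'])[:2] for p in c],np.float32)
    r=cv2.minAreaRect(q); print(np.round(r[0],3),np.round(r[1],3),round(r[2]),(c.mean(0)[0]/.64).round())
```

```text
tray side [array([0.407, 0.298]), array([0.702, 0.294]), array([ 0.704, -0.026]), array([ 0.414, -0.033])]
tray scene [array([ 0.427, -0.028]), array([0.419, 0.3  ]), array([0.68 , 0.307]), array([ 0.714, -0.018])]
mat side [array([ 0.369, -0.076]), array([ 0.643, -0.068]), array([ 0.662, -0.39 ]), array([ 0.397, -0.398])]
tin tray [0.561 0.065] [0.558 0.066]
pin top [0.596 0.256 0.232] pivot [0.61  0.46  0.218] pin top z.241 [0.608 0.248] [0.593 0.25 ]
bell [ 0.781 -0.017] egg [0.779 0.113] pot [0.762 0.271]
shelf top [array([0.459, 0.711]), array([0.632, 0.716]), array([0.647, 0.472]), array([0.451, 0.481])]
[ 0.428 -0.321] [0.061 0.059] 66 [370. 528.]
[ 0.52  -0.311] [0.062 0.06 ] 46 [425. 509.]
[ 0.614 -0.31 ] [0.056 0.097] 10 [474. 502.]
[ 0.421 -0.161] [0.141 0.048] 86 [347. 445.]
[ 0.512 -0.158] [0.041 0.139] 12 [395. 432.]
[ 0.6   -0.149] [0.035 0.119] 9 [440. 418.]
```

```bash
cat > go.py <<'E'
import sys
from h import *
# usage: go.py x y z yawdeg(tool y angle) n grip ; prints even rows
def pose():
    s=manip.get_state(); q=np.array(s["tcp_rot"]); M=R.from_quat(q[[1,2,3,0]]).as_matrix()
    return np.array(s["eef_pos"]),M,np.degrees(np.arctan2(M[1,1],M[0,1]))
def rows(p,yaw,tgt,tyaw,n):
    dy=(tyaw-yaw+180)%360-180
    out=[]
    cp=np.array(p,float); a=yaw
    for i in range(n):
        d=(np.array(tgt)-p)/n*100; r=np.radians(a)
        ty=np.array([np.cos(r),np.sin(r)]); tx=np.array([-np.sin(r),np.cos(r)])
        out.append("%.1f %.1f %.1f %.2f"%(d[:2]@tx,d[:2]@ty,-d[2],-np.radians(dy)/n)); a+=dy/n
    return out
if __name__=="__main__":
    p,M,yaw=pose(); v=[float(t) for t in sys.argv[1:]]
    for k in range(0,len(v),5):
        x,y,z,ya,n=v[k:k+5]; print("; ".join(rows(p,yaw,(x,y,z),ya,int(n)))); p=np.array([x,y,z]); yaw=ya
E
python3 go.py .25 .45 .34 95 3 .6 .25 .34 177 9
```

```text
-3.7 -0.7 -3.6 -0.13; -3.6 -1.2 -3.6 -0.13; -3.4 -1.6 -3.6 -0.13
-3.7 -2.6 -0.0 -0.16; -3.2 -3.1 -0.0 -0.16; -2.7 -3.6 -0.0 -0.16; -2.1 -4.0 -0.0 -0.16; -1.4 -4.2 -0.0 -0.16; -0.8 -4.4 -0.0 -0.16; -0.0 -4.5 -0.0 -0.16; 0.7 -4.4 -0.0 -0.16; 1.4 -4.3 -0.0 -0.16
```

Emit:
drive_tool(series="-3.7 -0.7 -3.6 -0.13 1; -3.6 -1.2 -3.6 -0.13 1; -3.4 -1.6 -3.6 -0.13 1; -3.7 -2.6 0 -0.16 1; -3.2 -3.1 0 -0.16 1; -2.7 -3.6 0 -0.16 1; -2.1 -4 0 -0.16 1; -1.4 -4.2 0 -0.16 1")

```text
clock: 1.15
eef_pos: [0.4469, 0.3419, 0.3391]
tcp_rot: [-0.0, -0.438, 0.899, 0.0]
ft_force: [0.8, -0.1, -0.7]
gripper_width: 0.0855
finger_force: 0.0
```

Emit:
drive_tool(series="-0.8 -4.4 0 -0.16 1; 0 -4.5 0 -0.16 1; 0.7 -4.4 0 -0.16 1; 1.4 -4.3 0 -0.16 1; 0 0 0 0 0.6; 0 0 0 0 0.6")

```text
clock: 1.9
eef_pos: [0.6029, 0.2567, 0.339]
tcp_rot: [-0.0, -0.696, 0.718, 0.0]
ft_force: [-0.0, -0.2, 0.3]
gripper_width: 0.052
finger_force: 0.0
```

Run:
```python
from h import *
im,K,Rc,c=cam("wrist"); cv2.imwrite("pics/w1.png",im); np.savez("w1.npz",im=im,K=K,R=Rc,c=c)
s=manip.get_state(); print(s["eef_pos"],s["tcp_rot"],s["gripper_width"],c)
```

```text
[0.60253026 0.25698983 0.33940948] [-6.31202859e-06 -6.96674497e-01  7.17387371e-01  6.68621353e-05] 0.05147861579199942 [0.60121223 0.17798645 0.48217398]
```

View pics/w1.png

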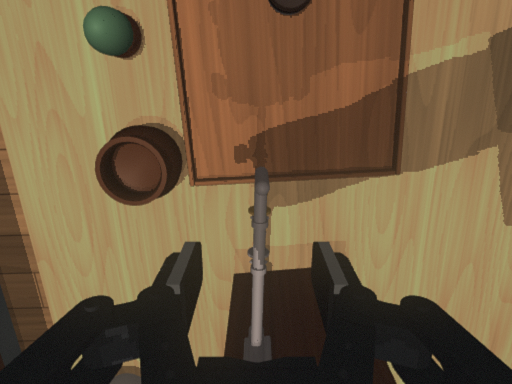

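The wrist view shows the pin at about (262,178), the rod running to the pivot near (257,345), and the shelf panel edge at (234,278)-(325,268). Tray corners are near (193,183) and (398,174).

```bash
python3 - <<'E'
from h import *
d=np.load("w1.npz"); a=(d['K'],d['R'],d['c'])
for n,p,z in (("pintop",(262,172),.241),("pinbase",(262,190),.19),("rodmid",(260,262),.19),("pivot",(257,345),.19),("panelL",(234,277),.24),("panelR",(322,268),.24),("trayFL",(192,184),.026),("trayFR",(399,174),.026)): print(n,ray(p,z,*a).round(4))
E
python3 go.py .601 .253 .205 177 5
```

```text
pintop [0.599  0.2419 0.241 ]
pinbase [0.599  0.2728 0.19  ]
rodmid [0.6029 0.3486 0.19  ]
pivot [0.609  0.4518 0.19  ]
panelL [0.625  0.3331 0.24  ]
panelR [0.5509 0.3267 0.24  ]
trayFL [0.6987 0.3138 0.026 ]
trayFR [0.401  0.3078 0.026 ]
0.1 0.0 2.7 0.00; 0.1 0.0 2.7 0.00; 0.1 0.0 2.7 0.00; 0.1 0.0 2.7 0.00; 0.1 0.0 2.7 0.00
```

Emit:
drive_tool(series="0.1 0.1 2.7 0 0.6; 0.1 0.1 2.7 0 0.6; 0.1 0 2.7 0 0.6; 0.1 0 2.7 0 0.6; 0.1 0 2.6 0 0.6; 0 0 0 0 0.3; 0 0 0 0 0.3")

```text
clock: 2.82
eef_pos: [0.6009, 0.2521, 0.2068]
tcp_rot: [0.001, -0.697, 0.717, -0.0]
ft_force: [0.3, -0.5, -0.7]
gripper_width: 0.0258
finger_force: 0.0
```

Emit:
drive_tool(series="-0.14 2.4 0 0.12 0.3; -0.14 2.4 0 0.12 0.3; -0.14 2.4 0 0.12 0.3; -0.14 2.4 0 0.12 0.3; -0.14 2.4 0 0.12 0.3; -0.14 2.4 0 0.12 0.3")

```text
clock: 3.58
eef_pos: [0.47, 0.3055, 0.207]
tcp_rot: [0.001, -0.398, 0.918, -0.0]
ft_force: [2.7, 0.8, 0.3]
gripper_width: 0.0258
finger_force: 0.7
```

Run:
```python
from h import *
im,K,Rc,c=cam("wrist"); cv2.imwrite("pics/w2.png",im); np.savez("w2.npz",im=im,K=K,R=Rc,c=c)
from go import pose
p,M,y=pose(); v=p[:2]-[.608,.453]; print(p,y,np.hypot(*v),np.degrees(np.arctan2(v[1],v[0]))%360-180)
```

```text
[0.46816421 0.30695781 0.20706699] 136.59177229016407 0.2021938963473164 46.24369402245986
```

View pics/w2.png

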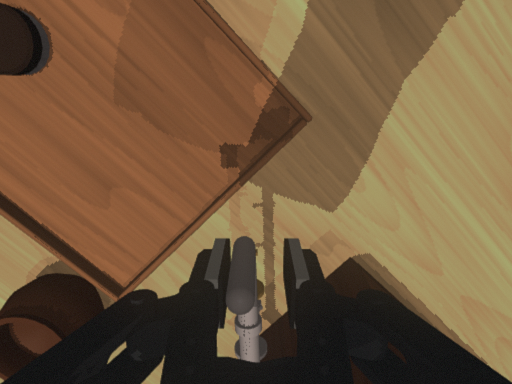

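The pin (243,270) is caged between the fingers and the arm swings along. I'll continue.

Emit:
drive_tool(series="-0.14 2.4 0 0.12 0.3; -0.14 2.4 0 0.12 0.3; -0.14 2.4 0 0.12 0.3; -0.14 2.4 0 0.12 0.3; -0.14 2.4 0 0.12 0.3; -0.14 2 0 0.1 0.3; 0 0 0 0 0.3")

```text
clock: 4.5
eef_pos: [0.408, 0.4283, 0.2061]
tcp_rot: [0.001, -0.062, 0.998, 0.0]
ft_force: [-0.1, 0.2, 0.0]
gripper_width: 0.0257
finger_force: 0.0
```

Run:
```python
from h import *
from go import pose
p,M,y=pose(); v=p[:2]-[.608,.453]; print(p,y,np.hypot(*v),np.degrees(np.arctan2(v[1],v[0]))%360-180,manip.get_state()["ft_force"])
im,K,Rc,c=cam("side");cv2.imwrite("pics/s2.png",cv2.resize(im[30:200,130:340],None,fx=3,fy=3))
```

```text
[0.40801342 0.42834719 0.20611493] 97.15364180254585 0.2015003552600573 7.027530250821741 [-0.12784364  0.23278625  0.0299972 ]
```

View pics/s2.png

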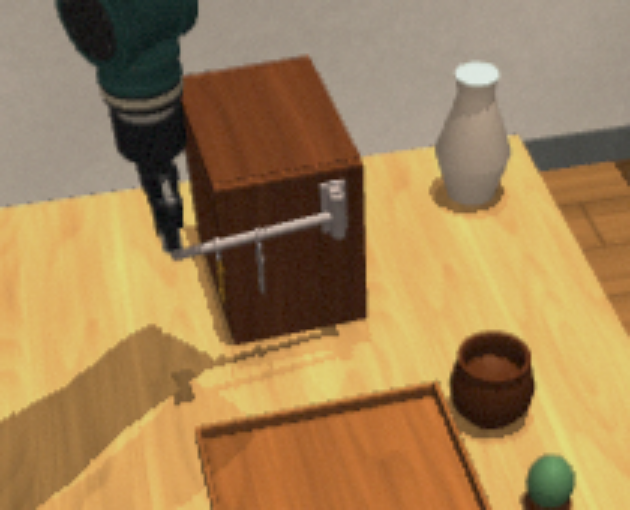

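Emit:
drive_tool(series="-0.05 1 0 0.05 0.3; -0.05 1 0 0.05 0.3; 0 0 0 0 0.3")

```text
clock: 4.92
eef_pos: [0.4073, 0.447, 0.2056]
tcp_rot: [0.0, -0.012, 1.0, 0.0]
ft_force: [-0.4, -0.4, 0.4]
gripper_width: 0.0256
finger_force: 0.0
```

Emit:
drive_tool(series="0 0 -4 0 0.3; 0 0 -4 0 0.3; 0 0 -5 0 0.5; 0 0 0 0 0.7; 0 0 0 0 0.7")

```text
clock: 5.55
eef_pos: [0.4071, 0.4467, 0.335]
tcp_rot: [0.0, -0.012, 1.0, -0.0]
ft_force: [0.3, 0.2, -1.1]
gripper_width: 0.0599
finger_force: 0.0
```

```bash
python3 - <<'E'
from h import *
im,K,Rc,c=cam("wrist"); cv2.imwrite("pics/w3.png",im); np.savez("w3.npz",im=im,K=K,R=Rc,c=c)
E
python3 go.py .40 .36 .34 20 7 .41 0 .30 -4 8 .41 -.16 .25 -4 4
```

```text
0.1 -1.2 -0.1 0.18; -0.1 -1.2 -0.1 0.18; -0.3 -1.2 -0.1 0.18; -0.5 -1.1 -0.1 0.18; -0.7 -1.0 -0.1 0.18; -0.9 -0.9 -0.1 0.18; -1.0 -0.7 -0.1 0.18
-4.3 -1.4 0.5 0.05; -4.3 -1.2 0.5 0.05; -4.4 -1.0 0.5 0.05; -4.4 -0.7 0.5 0.05; -4.5 -0.5 0.5 0.05; -4.5 -0.3 0.5 0.05; -4.5 -0.0 0.5 0.05; -4.5 0.2 0.5 0.05
-4.0 0.3 1.2 -0.00; -4.0 0.3 1.2 -0.00; -4.0 0.3 1.2 -0.00; -4.0 0.3 1.2 -0.00
```

View pics/w3.png

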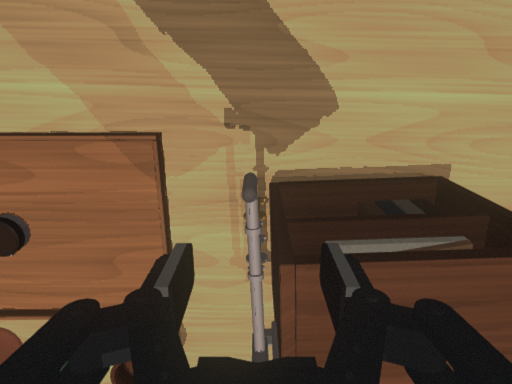

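The arm lies almost along the panel: the pin is at (250,180), the rod reaches to (258,330), and the panel's top edge runs from about (270,183) to (274,262+). I'll head on to the brush.

Run:
```python
from h import *
d=np.load("w3.npz"); a=(d['K'],d['R'],d['c'])
A=lambda p,q,z1,z2:(ray(p,z1,*a).round(4),ray(q,z2,*a).round(4))
u,v=A((250,177),(258,330),.241,.19);print("pintop,rod",u,v,np.degrees(np.arctan2(u[1]-v[1],u[0]-v[0])))
u,v=A((253,225),(259,330),.19,.19);print("rod",u,v,np.degrees(np.arctan2(u[1]-v[1],u[0]-v[0])))
g=cv2.cvtColor(d['im'],cv2.COLOR_BGR2GRAY)
for r in (265,285,305,330,345): print(r,g[r,262:290:1].tolist())
```

```text
pintop,rod [0.3954 0.4421 0.241 ] [0.5789 0.4528 0.19  ] -176.66282604005147
rod [0.4571 0.4451 0.19  ] [0.5789 0.4539 0.19  ] -175.86758387727158
265 [73, 106, 124, 131, 131, 130, 129, 129, 128, 70, 39, 39, 34, 38, 36, 37, 37, 44, 57, 61, 60, 61, 61, 61, 61, 62, 61, 61]
285 [118, 145, 146, 144, 145, 144, 144, 144, 145, 142, 64, 37, 39, 37, 40, 42, 38, 43, 59, 69, 73, 72, 69, 70, 70, 74, 73, 74]
305 [97, 125, 152, 154, 153, 153, 154, 154, 153, 156, 153, 98, 49, 35, 38, 38, 40, 41, 61, 68, 71, 70, 69, 69, 70, 68, 66, 67]
330 [117, 100, 63, 60, 61, 60, 62, 61, 63, 59, 60, 60, 61, 60, 60, 40, 35, 36, 44, 57, 65, 67, 67, 68, 68, 66, 66, 65]
345 [127, 113, 93, 58, 56, 64, 127, 130, 133, 131, 81, 58, 58, 59, 60, 59, 39, 35, 36, 56, 63, 66, 66, 66, 66, 64, 64, 64]
```

Emit:
drive_tool(series="-4 -2 0 0.18 0.8; -3 -3 0 0.18 0.8; -2 -3 0 0.18 0.9; -2 -3 0 0.18 1; -2 -2 0 0.18 1; -3 -1 0 0.18 1; -4 -1 0 0.18 1; -4 0 1 0.18 1")

```text
clock: 6.6
eef_pos: [0.5215, 0.1863, 0.3246]
tcp_rot: [-0.0, 0.653, 0.757, -0.0]
ft_force: [0.9, -0.0, 0.5]
gripper_width: 0.0854
finger_force: 0.0
```

```bash
python3 go.py .43 -.09 .25 -4 8
```

```text
-3.2 -1.6 0.9 0.03; -3.3 -1.6 0.9 0.03; -3.3 -1.5 0.9 0.03; -3.4 -1.4 0.9 0.03; -3.4 -1.3 0.9 0.03; -3.4 -1.2 0.9 0.03; -3.5 -1.1 0.9 0.03; -3.5 -1.0 0.9 0.03
```

Emit:
drive_tool(series="-5 -0.4 0 0.03 1; -5 -0.4 0 0.03 1; -5 -0.4 0 0.03 1; -5 -0.4 0 0.03 1; -5 -0.4 0 0.03 1; -5 -0.4 0 0.03 1; -5 -0.4 0 0.03 1; -5 -0.4 0 0.03 1")

```text
clock: 7.6
eef_pos: [0.5079, -0.2139, 0.3242]
tcp_rot: [-0.001, 0.737, 0.676, -0.0]
ft_force: [0.2, 0.6, 0.1]
gripper_width: 0.0854
finger_force: 0.0
```

Emit:
drive_tool(series="-2 0 0 0 1; 0 0 0 0 1; 0 0 0 0 1")

```text
clock: 7.98
eef_pos: [0.5072, -0.2313, 0.3251]
tcp_rot: [-0.0, 0.737, 0.676, 0.0]
ft_force: [0.2, -0.3, -0.2]
gripper_width: 0.0853
finger_force: 0.0
```

Run:
```python
from h import *
im,K,Rc,c=cam("wrist"); cv2.imwrite("pics/w4.png",im); np.savez("w4.npz",im=im,K=K,R=Rc,c=c)
s=manip.get_state(); print(s["eef_pos"],s["tcp_rot"],c)
```

```text
[ 0.50727996 -0.23108981  0.32524921] [-1.60444898e-04  7.36653208e-01  6.76270671e-01  7.11433964e-05] [ 0.51462373 -0.15188651  0.46830502]
```

View pics/w4.png

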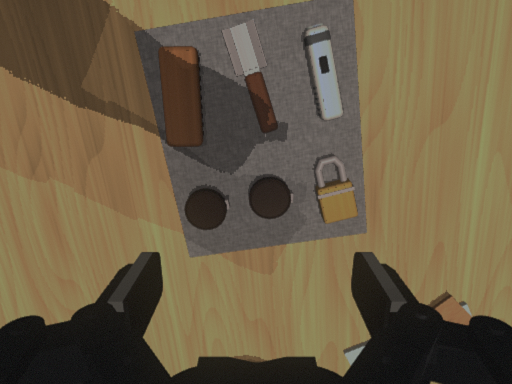

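The mat is seen from above: brush at about (181,96), shoehorn handle from (250,74) to (271,131) with the blade end at (238,25), torch from (316,28) to (331,118), padlock body at about (338,202) with the shackle end at (330,158), and tins at (206,208) and (270,197).

```bash
python3 - <<'E'
from h import *
d=np.load("w4.npz"); a=(d['K'],d['R'],d['c'])
def seg(n,p,q,z1,z2,f=.5):
    u,v=ray(p,z1,*a),ray(q,z2,*a); w=u+(v-u)*f
    print(n,"up",u.round(3)[:2],"low",v.round(3)[:2],"L",np.linalg.norm((u-v)[:2]).round(3),"dir",np.degrees(np.arctan2(u[1]-v[1],u[0]-v[0])).round(1),"pt",w.round(3)[:2])
seg("brush",(179,47),(185,146),.05,.05)
seg("horn all",(238,23),(271,132),.012,.014)
seg("horn handle",(255,74),(270,132),.018,.018)
seg("torch",(316,29),(331,119),.03,.03)
seg("padlock body",(335,185),(341,220),.028,.028)
seg("padlock all",(329,157),(341,220),.018,.028)
print("tins",ray((206,208),.032,*a).round(3),ray((270,197),.032,*a).round(3))
print("mat",[ray(p,.004,*a).round(3)[:2] for p in((136,31),(353,0),(366,233),(190,257))])
E
python3 go.py .42 -.16 .2 4 4
```

```text
brush up [ 0.428 -0.103] low [ 0.417 -0.22 ] L 0.117 dir 84.7 pt [ 0.422 -0.162]
horn all up [ 0.498 -0.078] low [ 0.529 -0.216] L 0.142 dir 102.7 pt [ 0.513 -0.147]
horn handle up [ 0.514 -0.14 ] low [ 0.528 -0.216] L 0.077 dir 100.3 pt [ 0.521 -0.178]
torch up [ 0.592 -0.096] low [ 0.608 -0.204] L 0.11 dir 98.5 pt [ 0.6  -0.15]
padlock body up [ 0.612 -0.296] low [ 0.62  -0.349] L 0.054 dir 98.4 pt [ 0.616 -0.322]
padlock all up [ 0.607 -0.257] low [ 0.62  -0.349] L 0.093 dir 98.4 pt [ 0.614 -0.303]
tins [ 0.429 -0.313  0.032] [ 0.521 -0.304  0.032]
mat [array([ 0.366, -0.075]), array([ 0.643, -0.063]), array([ 0.664, -0.385]), array([ 0.387, -0.403])]
1.6 -2.3 3.1 -0.04; 1.7 -2.3 3.1 -0.04; 1.8 -2.2 3.1 -0.04; 1.8 -2.1 3.1 -0.04
```

```bash
python3 go.py .422 -.162 .14 -5.3 4 .422 -.162 .024 -5.3 4
```

```text
1.5 -2.3 4.6 0.00; 1.5 -2.3 4.6 0.00; 1.5 -2.3 4.6 0.00; 1.5 -2.3 4.6 0.00
0.0 0.0 2.9 -0.00; 0.0 0.0 2.9 -0.00; 0.0 0.0 2.9 -0.00; 0.0 0.0 2.9 -0.00
```

Emit:
drive_tool(series="1.5 -2.3 4.6 0 1; 1.5 -2.3 4.6 0 1; 1.5 -2.3 4.6 0 1; 1.5 -2.3 4.6 0.01 1; 0 0 0 0 1; 0 0 0 0 1")

```text
clock: 8.78
eef_pos: [0.4219, -0.1646, 0.1424]
tcp_rot: [0.001, 0.74, 0.672, 0.0]
ft_force: [0.9, -0.7, 0.5]
gripper_width: 0.0856
finger_force: 0.0
```

```bash
python3 - <<'E'
from h import *
im,K,Rc,c=cam("wrist"); np.savez("w5.npz",im=im,K=K,R=Rc,c=c)
hsv=cv2.cvtColor(im,cv2.COLOR_BGR2HSV)
print(c, [proj(p,K,Rc,c).round() for p in ((.422,-.162,.05),(.428,-.103,.05),(.417,-.22,.05))])
cv2.imwrite("pics/w5.png",im)
E
python3 go.py .422 -.162 .024 -5.3 4
```

```text
[ 0.42981472 -0.08507897  0.28552418] [array([255., 191.]), array([256., 110.]), array([256., 260.])]
0.1 -0.0 3.0 -0.00; 0.1 -0.0 3.0 -0.00; 0.1 -0.0 3.0 -0.00; 0.1 -0.0 3.0 -0.00
```

View pics/w5.png

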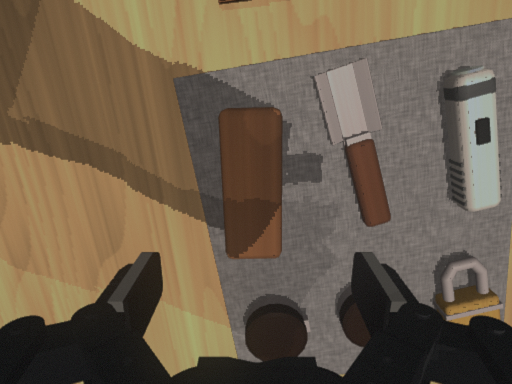

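The brush is where it was predicted (top centre at about (252,183)). I'll descend and grip.

Emit:
drive_tool(series="0.1 -0.1 3 0 1; 0.1 0 3 0 1; 0.1 0 3 0 1; 0 0 2.8 0 1; 0 0 0 0 0.3; 0 0 0 0 0.3; 0 0 0 0 0.3; 0 0 0 0 0.3")

```text
clock: 9.82
eef_pos: [0.4213, -0.1622, 0.0249]
tcp_rot: [0.001, 0.741, 0.672, 0.0]
ft_force: [0.1, 0.6, 5.3]
gripper_width: 0.0449
finger_force: 61.9
```

Emit:
drive_tool(series="0 0 -2 0 0.3; 0 0 -4 0 0.3; 0 0 -4 0 0.3; 0 0 0 0 0.3; 0 0 0 0 0.3")

```text
clock: 10.45
eef_pos: [0.4201, -0.1615, 0.1235]
tcp_rot: [0.0, 0.741, 0.672, 0.0]
ft_force: [-0.1, 0.1, -2.4]
gripper_width: 0.045
finger_force: 61.8
```

```bash
python3 go.py .455 .058 .15 0 7 .455 .058 .028 0 5
```

```text
3.2 0.2 -0.4 -0.01; 3.2 0.2 -0.4 -0.01; 3.2 0.3 -0.4 -0.01; 3.2 0.3 -0.4 -0.01; 3.2 0.4 -0.4 -0.01; 3.1 0.4 -0.4 -0.01; 3.1 0.5 -0.4 -0.01
0.0 0.0 2.4 -0.00; 0.0 0.0 2.4 -0.00; 0.0 0.0 2.4 -0.00; 0.0 0.0 2.4 -0.00; 0.0 0.0 2.4 -0.00
```

Emit:
drive_tool(series="3.2 0.2 -0.4 -0.01 0.3; 3.2 0.2 -0.4 -0.01 0.3; 3.2 0.3 -0.4 -0.01 0.3; 3.2 0.3 -0.4 -0.01 0.3; 3.2 0.4 -0.4 -0.01 0.3; 3.1 0.4 -0.4 -0.01 0.3; 3.1 0.5 -0.4 -0.02 0.3; 0 0 0 0 0.3")

```text
clock: 11.45
eef_pos: [0.4577, 0.0601, 0.1506]
tcp_rot: [-0.0, 0.712, 0.702, -0.0]
ft_force: [0.5, 0.2, -1.8]
gripper_width: 0.0448
finger_force: 61.7
```

```bash
python3 - <<'E'
from h import *
im,K,Rc,c=cam("wrist"); np.savez("w6.npz",im=im,K=K,R=Rc,c=c)
cv2.imwrite("pics/w6.png",im)
# predicted tray inner floor corners for check
print([proj(p,K,Rc,c).round() for p in ((.401,.304,.026),(.401,-.03,.026),(.705,.304,.026),(.56,.066,.035))])
E
python3 go.py .455 .058 .028 0 5
```

```text
[array([ 158., -193.]), array([196., 276.]), array([ 651., -203.]), array([381., 177.])]
-0.0 -0.0 2.5 -0.00; -0.0 -0.0 2.5 -0.00; -0.0 -0.0 2.5 -0.00; -0.0 -0.0 2.5 -0.00; -0.0 -0.0 2.5 -0.00
```

View pics/w6.png

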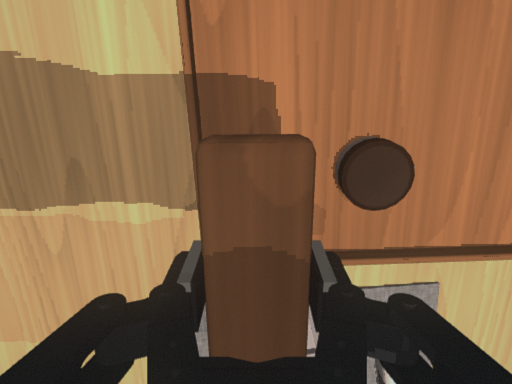

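Run:
```python
from h import *
d=np.load("w6.npz"); a=(d['K'],d['R'],d['c'])
for n,p,z in(("left",(179,5),.026),("left2",(194,190),.026),("low1",(345,264),.026),("low2",(505,259),.026),("tin",(375,173),.035)): print(n,ray(p,z,*a).round(3))
```

```text
left [0.404 0.195 0.026]
left2 [0.405 0.054 0.026]
low1 [ 0.539 -0.019  0.026]
low2 [ 0.685 -0.016  0.026]
tin [0.555 0.069 0.035]
```

Emit:
drive_tool(series="0.3 0 3 0 0.3; 0 0 3.2 0 0.3; 0 0 3 0 0.3; 0 0 2 0 0.3; 0 0 0.8 0 0.3; 0 0 0 0 0.3; 0 0 0.1 0 0.3")

```text
clock: 12.38
eef_pos: [0.4584, 0.0614, 0.0309]
tcp_rot: [0.0, 0.713, 0.701, 0.0]
ft_force: [-0.1, -0.4, -1.0]
gripper_width: 0.0449
finger_force: 61.8
```

Emit:
drive_tool(series="0 0 0 0 0.75; 0 0 0 0 0.75; 0 0 0 0 0.75; 0 0 -4 0 0.75; 0 0 -4 0 0.75; 0 0 -4 0 0.75; 0 0 0 0 1")

```text
clock: 13.25
eef_pos: [0.4594, 0.0616, 0.1527]
tcp_rot: [0.002, 0.713, 0.701, 0.002]
ft_force: [0.0, 0.0, -0.9]
gripper_width: 0.08
finger_force: 0.0
```

```bash
python3 go.py .517 -.158 .14 11.5 7
```

```text
-3.1 0.9 0.2 -0.03; -3.1 0.8 0.2 -0.03; -3.2 0.7 0.2 -0.03; -3.2 0.6 0.2 -0.03; -3.2 0.5 0.2 -0.03; -3.2 0.4 0.2 -0.03; -3.2 0.3 0.2 -0.03
```

Emit:
drive_tool(series="-3.1 0.9 0.2 -0.03 1; -3.1 0.8 0.2 -0.03 1; -3.2 0.7 0.2 -0.03 1; -3.2 0.6 0.2 -0.03 1; -3.2 0.5 0.2 -0.03 1; -3.2 0.4 0.2 -0.03 1; -3.2 0.3 0.2 -0.04 1; 0 0 0 0 1")

```text
clock: 14.25
eef_pos: [0.5161, -0.1586, 0.1351]
tcp_rot: [-0.001, 0.633, 0.775, -0.0]
ft_force: [-0.5, 0.7, -0.2]
gripper_width: 0.0855
finger_force: 0.0
```

```bash
python3 - <<'E'
from h import *
im,K,Rc,c=cam("wrist"); np.savez("w7.npz",im=im,K=K,R=Rc,c=c); cv2.imwrite("pics/w7.png",im)
print([proj(p,K,Rc,c).round() for p in ((.517,-.160,.018),(.528,-.216,.018),(.498,-.078,.010))])
E
python3 go.py .517 -.160 .06 11.5 3
```

```text
[array([256., 187.]), array([256., 248.]), array([253.,  79.])]
-0.1 0.0 2.5 0.00; -0.1 0.0 2.5 0.00; -0.1 0.0 2.5 0.00
```

View pics/w7.png

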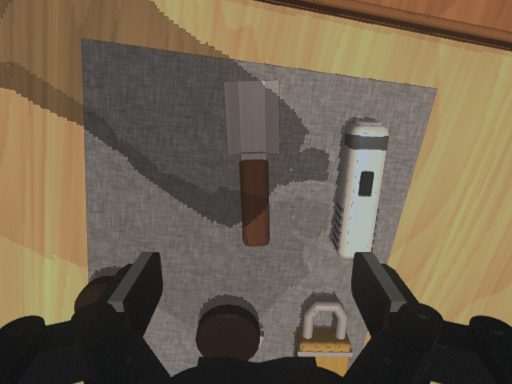

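The shoehorn has not moved; its handle spans (255,160) to (256,245). I'll descend and grip about 6 mm towards the blade.

Emit:
drive_tool(series="0.3 0.1 4 0 0.9; 0.2 0 4 0 0.9; 0 0 2.5 0 0.9; 0 0 1.5 0 0.9; 0 0 0.7 0 0.9; 0 0 0 0 0.1; 0 0 0 0 0.1; 0 0 0 0 0.1")

```text
clock: 15.3
eef_pos: [0.5164, -0.1522, 0.0099]
tcp_rot: [0.0, 0.632, 0.775, 0.0]
ft_force: [-3.3, 3.9, 34.9]
gripper_width: 0.0225
finger_force: 40.3
```

Emit:
drive_tool(series="0 0 0 0 0.1; 0 0 0 0 0.1; 0 0 -2 0 0.1; 0 0 -4 0 0.1; 0 0 -4 0 0.1; 0 0 -2 0 0.1; 0 0 0 0 0.1")

```text
clock: 16.18
eef_pos: [0.5168, -0.1524, 0.1306]
tcp_rot: [0.001, 0.632, 0.775, 0.0]
ft_force: [-0.8, 0.3, -1.3]
gripper_width: 0.0221
finger_force: 59.4
```

```bash
python3 go.py .555 .203 .13 0.5 8
```

```text
4.3 1.4 0.0 0.02; 4.3 1.3 0.0 0.02; 4.3 1.2 0.0 0.02; 4.3 1.0 0.0 0.02; 4.4 0.9 0.0 0.02; 4.4 0.8 0.0 0.02; 4.4 0.7 0.0 0.02; 4.4 0.6 0.0 0.02
```

Emit:
drive_tool(series="4.4 1.4 0 0.03 0.1; 4.4 1.3 0 0.03 0.1; 4.4 1.2 0 0.03 0.1; 4.4 1 0 0.02 0.1; 4.4 0.9 0 0.02 0.1; 4.4 0.8 0 0.02 0.1; 4.4 0.7 0 0.02 0.1; 4.4 0.6 0 0.02 0.1")

```text
clock: 17.18
eef_pos: [0.5551, 0.2085, 0.1279]
tcp_rot: [-0.0, 0.703, 0.711, -0.001]
ft_force: [1.2, 0.2, -1.1]
gripper_width: 0.0218
finger_force: 59.4
```

```bash
python3 - <<'E'
from h import *
from go import pose
im,K,Rc,c=cam("wrist"); np.savez("w8.npz",im=im,K=K,R=Rc,c=c); cv2.imwrite("pics/w8.png",im)
print(pose()[0],pose()[2])
E
python3 go.py .555 .208 .0145 0.5 6
```

```text
[0.55529031 0.21272818 0.12779253] 0.7794629902203913
-0.1 -0.0 1.9 0.00; -0.1 -0.0 1.9 0.00; -0.1 -0.0 1.9 0.00; -0.1 -0.0 1.9 0.00; -0.1 -0.0 1.9 0.00; -0.1 -0.0 1.9 0.00
```

View pics/w8.png

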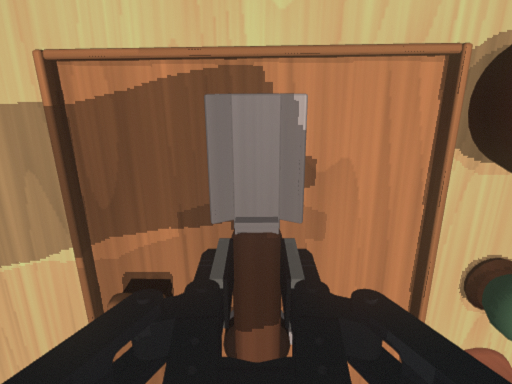

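Run:
```python
from h import *
d=np.load("w8.npz"); a=(d['K'],d['R'],d['c'])
for n,p,z in(("tip",(257,95),.13),("wall outer",(257,47),.026),("floor edge",(257,58),.02),("wl",(36,55),.026),("wr",(470,45),.026),("endhandle",(257,358),.135),("pot",(475,110),.06)): print(n,ray(p,z,*a).round(3))
```

```text
tip [0.555 0.284 0.13 ]
wall outer [0.555 0.312 0.026]
floor edge [0.555 0.305 0.02 ]
wl [0.402 0.305 0.026]
wr [0.7   0.315 0.026]
endhandle [0.557 0.152 0.135]
pot [0.691 0.274 0.06 ]
```

The blade has 2 cm of room before the wall. I'll lower it.

Emit:
drive_tool(series="-0.2 0 3 0 0.1; 0 0 3 0 0.1; 0 0 2.6 0 0.1; 0 0 1.7 0 0.1; 0 0 0.7 0 0.1; 0 0 0.3 0 0.1; 0 0 0 0 0.1")

```text
clock: 18.1
eef_pos: [0.5558, 0.2051, 0.0165]
tcp_rot: [0.0, 0.703, 0.712, 0.0]
ft_force: [1.0, 0.7, -0.2]
gripper_width: 0.0219
finger_force: 59.4
```

Emit:
drive_tool(series="0 0 0 0 0.5; 0 0 0 0 0.5; 0 0 0 0 0.5; 0 0 -4 0 0.6; 0 0 -4 0 0.7; 0 0 -4 0 1; 0 0 0 0 1")

```text
clock: 18.98
eef_pos: [0.5571, 0.2055, 0.1392]
tcp_rot: [0.001, 0.702, 0.712, 0.002]
ft_force: [-0.4, 0.2, -0.0]
gripper_width: 0.0852
finger_force: 0.0
```

```bash
python3 go.py .6 -.15 .14 8.5 8
```

```text
-4.5 0.5 -0.0 -0.02; -4.5 0.4 -0.0 -0.02; -4.5 0.3 -0.0 -0.02; -4.5 0.3 -0.0 -0.02; -4.5 0.2 -0.0 -0.02; -4.5 0.1 -0.0 -0.02; -4.5 0.0 -0.0 -0.02; -4.5 -0.1 -0.0 -0.02
```

Emit:
drive_tool(series="-4.5 0.5 0 -0.02 1; -4.5 0.4 0 -0.02 1; -4.5 0.3 0 -0.02 1; -4.5 0.3 0 -0.02 1; -4.5 0.2 0 -0.02 1; -4.5 0.1 0 -0.01 1; -4.5 0 0 -0.01 1; -4.2 -0.1 0 -0.01 1")

```text
clock: 19.98
eef_pos: [0.6004, -0.1512, 0.1353]
tcp_rot: [-0.001, 0.655, 0.756, -0.0]
ft_force: [-0.1, 0.1, 0.1]
gripper_width: 0.0853
finger_force: 0.0
```

Emit:
drive_tool(series="0 0 0 0 1")

```text
clock: 20.1
eef_pos: [0.6005, -0.1522, 0.135]
tcp_rot: [-0.0, 0.656, 0.755, -0.0]
ft_force: [-0.3, 1.3, 0.3]
gripper_width: 0.0855
finger_force: 0.0
```

```bash
python3 - <<'E'
from h import *
from go import pose
im,K,Rc,c=cam("wrist"); np.savez("w9.npz",im=im,K=K,R=Rc,c=c)
hsv=cv2.cvtColor(im,cv2.COLOR_BGR2HSV); m=((hsv[...,2]>150)&(hsv[...,1]<50)).astype(np.uint8)*255
m=cv2.morphologyEx(m,cv2.MORPH_CLOSE,np.ones((15,15)))
k=max(cv2.findContours(m,0,2)[0],key=cv2.contourArea)
q=np.array([ray(p[0].astype(float),.03,K,Rc,c)[:2] for p in k],np.float32); print(cv2.minAreaRect(q),pose()[0],pose()[2])
d=np.load("w7.npz"); a=(d['K'],d['R'],d['c']); print(ray((367,120),.03,*a),ray((355,257),.03,*a))
E
python3 go.py .6 -.15 .016 8.5 4
```

```text
((0.6085237860679626, -0.18286676704883575), (0.020941998809576035, 0.03370803967118263), 5.965168476104736) [ 0.60027143 -0.15059305  0.13518922] 8.083768488183841
[ 0.58623699 -0.08937118  0.03      ] [ 0.6106108  -0.20088546  0.03      ]
0.0 -0.0 3.0 -0.00; 0.0 -0.0 3.0 -0.00; 0.0 -0.0 3.0 -0.00; 0.0 -0.0 3.0 -0.00
```

Emit:
drive_tool(series="0.4 -0.1 4 0 1; 0 0 4 0 1; 0 0 2.4 0 1; 0 0 1.2 0 1; 0 0 0.3 0 1; 0 0 0 0 0.2; 0 0 0 0 0.2; 0 0 0 0 0.2")

```text
clock: 21.15
eef_pos: [0.5994, -0.1461, 0.0179]
tcp_rot: [0.0, 0.655, 0.756, 0.0]
ft_force: [0.4, -0.2, -0.4]
gripper_width: 0.0321
finger_force: 0.0
```

Emit:
drive_tool(series="0 0 0 0 0.2; 0 0 -2 0 0.2; 0 0 -4 0 0.2; 0 0 -4 0 0.2; 0 0 -1 0 0.2; 0 0 0 0 0.2")

```text
clock: 21.9
eef_pos: [0.5991, -0.146, 0.1271]
tcp_rot: [0.0, 0.655, 0.756, 0.0]
ft_force: [0.1, 0.1, -1.7]
gripper_width: 0.0283
finger_force: 59.5
```

```bash
python3 go.py .655 .062 .13 0.5 7
```

```text
2.8 1.2 -0.0 0.02; 2.8 1.2 -0.0 0.02; 2.9 1.1 -0.0 0.02; 2.9 1.0 -0.0 0.02; 2.9 1.0 -0.0 0.02; 2.9 0.9 -0.0 0.02; 2.9 0.9 -0.0 0.02
```

Emit:
drive_tool(series="2.8 1.2 0 0.02 0.2; 2.8 1.1 0 0.02 0.2; 2.9 1.1 0 0.02 0.2; 2.9 1 0 0.02 0.2; 2.9 0.9 0 0.02 0.2; 2.9 0.8 0 0.02 0.2; 2.9 0.8 0 0.01 0.2; 0 0 0 0 0.2")

```text
clock: 22.9
eef_pos: [0.6507, 0.0621, 0.1252]
tcp_rot: [-0.001, 0.702, 0.712, -0.001]
ft_force: [0.0, -0.4, -1.9]
gripper_width: 0.0283
finger_force: 59.4
```

```bash
python3 - <<'E'
from h import *
from go import pose
im,K,Rc,c=cam("wrist"); np.savez("w10.npz",im=im,K=K,R=Rc,c=c); cv2.imwrite("pics/w10.png",im)
print(pose()[0],pose()[2])
E
python3 go.py .651 .062 .0215 0.5 5
```

```text
[0.65057462 0.06100599 0.12541385] 0.8258833237653818
0.0 0.0 2.1 0.00; 0.0 0.0 2.1 0.00; 0.0 0.0 2.1 0.00; 0.0 0.0 2.1 0.00; 0.0 0.0 2.1 0.00
```

View pics/w10.png

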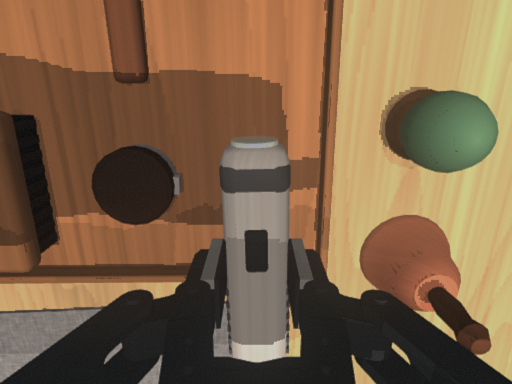

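The torch hangs clear of the tin, the wall and the bell. I'll lower it.

Emit:
drive_tool(series="0.1 0 3 0 0.2; 0.1 0 3 0 0.2; 0 0 2.2 0 0.2; 0 0 1.4 0 0.2; 0 0 0.7 0 0.2; 0 0 0.2 0 0.2; 0 0 0 0 0.2")

```text
clock: 23.82
eef_pos: [0.6515, 0.0623, 0.0228]
tcp_rot: [0.0, 0.702, 0.712, 0.0]
ft_force: [-0.4, 0.3, -2.2]
gripper_width: 0.0286
finger_force: 59.4
```

Emit:
drive_tool(series="0 0 0 0 0.55; 0 0 0 0 0.55; 0 0 0 0 0.55; 0 0 -4 0 0.6; 0 0 -4 0 0.7; 0 0 -3 0 1; 0 0 0 0 1")

```text
clock: 24.7
eef_pos: [0.6524, 0.0624, 0.1347]
tcp_rot: [0.002, 0.702, 0.712, 0.001]
ft_force: [0.3, -0.4, -0.7]
gripper_width: 0.0854
finger_force: 0.0
```

```bash
python3 go.py .616 -.322 .135 8.4 8 .616 -.322 .016 8.4 4
```

```text
-4.8 -0.5 -0.0 -0.02; -4.8 -0.6 -0.0 -0.02; -4.8 -0.7 -0.0 -0.02; -4.8 -0.8 -0.0 -0.02; -4.8 -0.8 -0.0 -0.02; -4.7 -0.9 -0.0 -0.02; -4.7 -1.0 -0.0 -0.02; -4.7 -1.1 -0.0 -0.02
0.0 0.0 3.0 -0.00; 0.0 0.0 3.0 -0.00; 0.0 0.0 3.0 -0.00; 0.0 0.0 3.0 -0.00
```

Emit:
drive_tool(series="-4.8 -0.5 0 -0.02 1; -4.8 -0.6 0 -0.02 1; -4.8 -0.7 0 -0.02 1; -4.8 -0.8 0 -0.02 1; -4.8 -0.8 0 -0.02 1; -4.7 -0.9 0 -0.02 1; -4.7 -1 0 -0.01 1; -4.7 -1.1 0 -0.01 1")

```text
clock: 25.7
eef_pos: [0.618, -0.3243, 0.1313]
tcp_rot: [-0.001, 0.651, 0.759, -0.0]
ft_force: [0.8, -0.0, -0.3]
gripper_width: 0.0857
finger_force: 0.0
```

Emit:
drive_tool(series="0 0 0 0 1")

```text
clock: 25.82
eef_pos: [0.6175, -0.3259, 0.1307]
tcp_rot: [-0.001, 0.652, 0.758, -0.0]
ft_force: [0.5, 0.2, -0.7]
gripper_width: 0.0857
finger_force: 0.0
```

```bash
python3 - <<'E'
from h import *
from go import pose
im,K,Rc,c=cam("wrist"); np.savez("w11.npz",im=im,K=K,R=Rc,c=c)
hsv=cv2.cvtColor(im,cv2.COLOR_BGR2HSV); m=((hsv[...,0]>12)&(hsv[...,0]<28)&(hsv[...,1]>170)&(hsv[...,2]>110)).astype(np.uint8)*255
m=cv2.morphologyEx(m,cv2.MORPH_CLOSE,np.ones((7,7)))
for k in sorted(cv2.findContours(m,0,2)[0],key=cv2.contourArea)[-3:]:
  q=np.array([ray(p[0].astype(float),.028,K,Rc,c)[:2] for p in k],np.float32); print(cv2.minAreaRect(q),cv2.boundingRect(k))
print(pose()[0],pose()[2],proj((.616,-.322,.028),K,Rc,c))
E
python3 go.py .616 -.322 .016 8.4 4
```

```text
[ 0.61782036 -0.32402229  0.13097924] 8.641527313630867 [254.43876307 185.20400037]
0.1 -0.0 2.9 0.00; 0.1 -0.0 2.9 0.00; 0.1 -0.0 2.9 0.00; 0.1 -0.0 2.9 0.00
```

Emit:
drive_tool(series="0.2 -0.1 4 0 0.85; 0 -0.1 4 0 0.85; 0 0 2 0 0.85; 0 0 1.2 0 0.85; 0 0 0.3 0 0.85; 0 0 0 0 0.85")

```text
clock: 26.62
eef_pos: [0.6166, -0.3211, 0.0179]
tcp_rot: [0.0, 0.651, 0.759, 0.0]
ft_force: [-0.2, -0.2, 0.8]
gripper_width: 0.0726
finger_force: 0.0
```

Emit:
drive_tool(series="0 0 0 0 0.4; 0 0 0 0 0.4; 0 0 0 0 0.4; 0 0 -2 0 0.4; 0 0 -4 0 0.4; 0 0 -4 0 0.4; 0 0 -1 0 0.4; 0 0 0 0 0.4")

```text
clock: 27.62
eef_pos: [0.6162, -0.3213, 0.1271]
tcp_rot: [0.0, 0.651, 0.759, 0.0]
ft_force: [-0.3, -0.2, -3.4]
gripper_width: 0.0478
finger_force: 62.9
```

```bash
python3 - <<'E'
from h import *
from go import pose
print(pose()[0],pose()[2])
im,K,Rc,c=cam("wrist"); np.savez("w12.npz",im=im,K=K,R=Rc,c=c); cv2.imwrite("pics/w12.png",im)
E
python3 go.py .455 .205 .15 0.5 14
```

```text
[ 0.6162444  -0.32127168  0.12706272] 8.763109621346944
3.9 -0.6 -0.2 0.01; 3.9 -0.6 -0.2 0.01; 3.9 -0.6 -0.2 0.01; 3.9 -0.7 -0.2 0.01; 3.9 -0.7 -0.2 0.01; 3.9 -0.8 -0.2 0.01; 3.8 -0.8 -0.2 0.01; 3.8 -0.8 -0.2 0.01; 3.8 -0.9 -0.2 0.01; 3.8 -0.9 -0.2 0.01; 3.8 -1.0 -0.2 0.01; 3.8 -1.0 -0.2 0.01; 3.8 -1.0 -0.2 0.01; 3.8 -1.1 -0.2 0.01
```

View pics/w12.png

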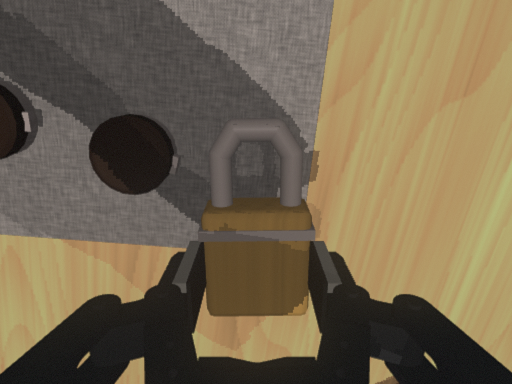

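Emit:
drive_tool(series="3.9 -0.6 -0.3 0.01 0.4; 3.9 -0.6 -0.3 0.01 0.4; 3.9 -0.6 -0.3 0.01 0.4; 3.9 -0.7 -0.3 0.01 0.4; 3.9 -0.7 -0.3 0.01 0.4; 3.9 -0.8 -0.3 0.01 0.4; 3.8 -0.8 -0.3 0.01 0.4; 3.8 -0.8 -0.3 0.01 0.4")

```text
clock: 28.68
eef_pos: [0.5228, -0.0186, 0.1498]
tcp_rot: [-0.001, 0.681, 0.732, -0.001]
ft_force: [0.1, 0.6, -2.1]
gripper_width: 0.0478
finger_force: 62.9
```

Emit:
drive_tool(series="3.8 -0.9 0 0.01 0.4; 3.8 -0.9 0 0.01 0.4; 3.8 -1 0 0.01 0.4; 3.8 -1 0 0.01 0.4; 3.6 -1 0 0.01 0.4; 3.2 -1.1 0 0.01 0.4; 0 0 0 0 0.4; 0 0 0 0 0.4")

```text
clock: 29.68
eef_pos: [0.454, 0.1967, 0.1503]
tcp_rot: [-0.0, 0.702, 0.712, -0.001]
ft_force: [0.7, 0.2, -2.6]
gripper_width: 0.0477
finger_force: 62.9
```

```bash
python3 go.py .457 .195 .022 0.5 5
```

```text
-0.0 0.1 2.6 0.00; -0.0 0.1 2.6 0.00; -0.0 0.1 2.6 0.00; -0.0 0.1 2.6 0.00; -0.0 0.1 2.6 0.00
```

Emit:
drive_tool(series="0 0.6 4 0 0.4; 0 0 4 0 0.4; 0 0 2.6 0 0.4; 0 0 1.4 0 0.4; 0 0 0.7 0 0.4; 0 0 0.2 0 0.4; 0 0 0 0 0.4")

```text
clock: 30.55
eef_pos: [0.4608, 0.1972, 0.0228]
tcp_rot: [0.0, 0.703, 0.712, 0.0]
ft_force: [-0.4, 0.5, -1.4]
gripper_width: 0.048
finger_force: 62.9
```

Emit:
drive_tool(series="0 0 0 0 0.67; 0 0 0 0 0.67; 0 0 0 0 0.67; 0 0 -4 0 0.67; 0 0 -4 0 0.67; 0 0 -6 0 0.67; 0 0 -6 0 0.67; -4 2 0 0 0.67")

```text
clock: 31.55
eef_pos: [0.4822, 0.1587, 0.2267]
tcp_rot: [0.002, 0.701, 0.713, 0.003]
ft_force: [0.1, 1.0, -1.3]
gripper_width: 0.0573
finger_force: 0.0
```

Run:
```python
from h import *
from go import pose
print(pose()[0],pose()[2])
im,K,Rc,c=cam("wrist"); np.savez("w13.npz",im=im,K=K,R=Rc,c=c); cv2.imwrite("pics/w13.png",im)
im,K,Rc,c=cam("side"); np.savez("s13.npz",im=im,K=K,R=Rc,c=c)
```

```text
[0.48221331 0.15870028 0.22665689] 0.9467747222010201
```

View pics/w13.png

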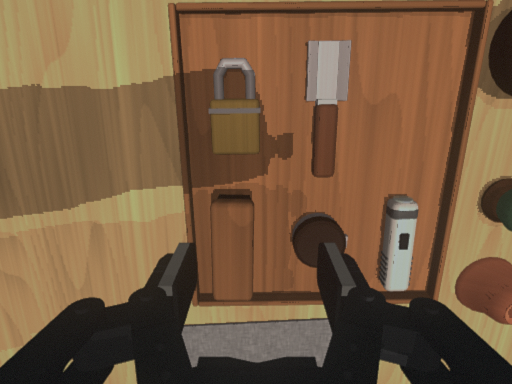

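The tray now holds a brush, tin, padlock, torch and shoehorn, each in its own slot; the tins at the bottom are still on the mat. Next I'll measure the shelf's direction and the pin for the final swing.

```bash
python3 - <<'E'
from h import *
d=np.load("s13.npz"); a=(d['K'],d['R'],d['c'])
def ang(n,p,q,z,a):
    u,v=ray(p,z,*a),ray(q,z,*a); print(n,u.round(3)[:2],v.round(3)[:2],np.linalg.norm(u-v).round(3),np.degrees(np.arctan2((v-u)[1],(v-u)[0])).round(1))
ang("base",(207.3,143.3),(251.7,136),0,a); ang("top",(200.7,93.3),(250,84),.24,a)
w=np.load("w3.npz"); b=(w['K'],w['R'],w['c'])
ang("w3 top",(279.8,265),(280.8,345),.24,b)
ang("w3 base",(271.3,265),(273.5,305),0,b)
# edge points by row / column, side image: panel bottom edge dark->light
g=cv2.cvtColor(d['im'],cv2.COLOR_BGR2GRAY).astype(float)
P=[]
for x in range(211,249):
    col=g[130:150,x]; k=int(np.argmax(np.diff(col))); P.append((x,130.5+k))
P=np.float32(P); vx,vy,x0,y0=cv2.fitLine(P,cv2.DIST_HUBER,0,.01,.01).ravel()
f=lambda x:(x,y0+(x-x0)*vy/vx); ang("side base fit",f(211),f(249),0,a); print(np.abs(P[:,1]-[f(x)[1] for x in P[:,0]]).mean())
# w3 top edge fit rows 262..322: dark->brown going right
g=cv2.cvtColor(w['im'],cv2.COLOR_BGR2GRAY).astype(float); P=[]
for r in range(262,325):
    row=g[r,275:287]; k=int(np.argmax(np.diff(row))); P.append((275.5+k,r))
P=np.float32(P); vx,vy,x0,y0=cv2.fitLine(P,cv2.DIST_HUBER,0,.01,.01).ravel()
h=lambda y:(x0+(y-y0)*vx/vy,y); ang("w3 top fit",h(262),h(325),.24,b)
w=np.load("w13.npz"); b=(w['K'],w['R'],w['c'])
print("brush low",ray((232,299),.053,*b).round(3),"torch low",ray((397,290),.033,*b).round(3),"wall",ray((300,298),.026,*b).round(3))
E
python3 go.py .41 .39 .34 60 7  .4085 .4415 .34 93 3 .4085 .4415 .207 93 5
```

```text
base [0.47  0.474] [0.649 0.474] 0.179 0.3
top [0.47  0.462] [0.647 0.475] 0.178 4.3
w3 top [0.47  0.468] [0.551 0.472] 0.082 3.2
w3 base [0.613 0.476] [0.691 0.483] 0.078 4.9
side base fit [0.483 0.463] [0.637 0.474] 0.155 4.1
1.9907845
w3 top fit [0.467 0.467] [0.53 0.47] 0.063 2.6
brush low [0.459 0.007 0.053] torch low [0.655 0.007 0.033] wall [ 0.541 -0.011  0.026]
3.4 -1.0 -1.7 -0.15; 3.5 -0.5 -1.7 -0.15; 3.5 0.0 -1.7 -0.15; 3.5 0.5 -1.7 -0.15; 3.3 1.0 -1.7 -0.15; 3.2 1.5 -1.7 -0.15; 2.9 2.0 -1.7 -0.15
0.9 1.5 -0.0 -0.19; 0.6 1.6 -0.0 -0.19; 0.3 1.7 -0.0 -0.19
0.0 0.0 2.7 -0.00; 0.0 0.0 2.7 -0.00; 0.0 0.0 2.7 -0.00; 0.0 0.0 2.7 -0.00; 0.0 0.0 2.7 -0.00
```

Emit:
drive_tool(series="3.4 -1 -1.7 -0.15 0.67; 3.5 -0.5 -1.7 -0.15 0.67; 3.5 0 -1.7 -0.15 0.67; 3.5 0.5 -1.7 -0.15 0.67; 3.3 1 -1.7 -0.15 0.67; 3.2 1.5 -1.7 -0.15 0.67; 2.9 2 -1.2 -0.15 0.67; 0 0 0 -0.18 0.67")

```text
clock: 32.65
eef_pos: [0.4042, 0.3937, 0.3365]
tcp_rot: [0.0, 0.159, 0.987, 0.0]
ft_force: [0.7, 0.6, -0.2]
gripper_width: 0.0573
finger_force: 0.0
```

Emit:
drive_tool(series="0 0 0 -0.18 0.67; 0 0 0 -0.18 0.67; 0 0 0 0 0.67; 0 0 0 0 0.67")

```text
clock: 33.15
eef_pos: [0.405, 0.3917, 0.3362]
tcp_rot: [-0.0, -0.014, 1.0, -0.0]
ft_force: [-0.2, 0.8, 0.4]
gripper_width: 0.0572
finger_force: 0.0
```

```bash
python3 - <<'E'
from h import *
from go import pose
p,M,y=pose();print(p,y)
im,K,Rc,c=cam("wrist"); np.savez("w14.npz",im=im,K=K,R=Rc,c=c); cv2.imwrite("pics/w14.png",im)
print(proj((.4085,.4405,.241),K,Rc,c),proj((.4085,.4405,.19),K,Rc,c))
x,y=proj((.4085,.4405,.241),K,Rc,c).astype(int)
g=cv2.cvtColor(im,cv2.COLOR_BGR2GRAY)
for r in range(y-24,y+60,6): print(r,x-30,g[r,x-30:x+32:3].tolist())
E
python3 go.py .4085 .4415 .34 93 3 .4085 .4415 .207 93 5
```

```text
[0.40499176 0.39166698 0.33617067] 91.60941278194963
[319.41205735 197.67274944] [309.26653933 179.22131929]
173 289 [137, 94, 96, 93, 134, 134, 135, 135, 101, 90, 91, 92, 93, 95, 92, 92, 93, 94, 92, 98, 98]
179 289 [132, 125, 83, 84, 124, 103, 57, 59, 61, 69, 76, 86, 87, 85, 77, 75, 75, 75, 75, 74, 71]
185 289 [121, 128, 80, 81, 84, 69, 56, 57, 60, 61, 57, 36, 38, 35, 38, 33, 39, 36, 38, 37, 39]
191 289 [112, 122, 75, 77, 117, 71, 68, 52, 56, 58, 60, 56, 44, 42, 44, 43, 44, 46, 41, 44, 41]
197 289 [121, 124, 76, 77, 117, 82, 117, 101, 63, 77, 88, 87, 79, 41, 42, 41, 40, 41, 38, 40, 41]
203 289 [87, 72, 74, 58, 56, 72, 118, 141, 95, 75, 83, 86, 63, 41, 40, 39, 40, 40, 40, 41, 41]
209 289 [119, 118, 71, 56, 58, 75, 116, 142, 131, 95, 38, 34, 36, 38, 40, 40, 40, 37, 38, 39, 37]
215 289 [123, 123, 69, 57, 59, 74, 118, 142, 130, 76, 34, 38, 36, 33, 38, 39, 38, 37, 38, 39, 36]
221 289 [124, 126, 79, 74, 62, 76, 118, 140, 130, 76, 35, 35, 36, 34, 32, 35, 35, 31, 32, 32, 32]
227 289 [125, 126, 76, 75, 99, 76, 118, 131, 129, 74, 37, 35, 34, 35, 35, 33, 32, 39, 41, 40, 41]
233 289 [129, 127, 80, 80, 101, 100, 119, 121, 117, 116, 41, 35, 31, 36, 34, 35, 34, 32, 41, 37, 36]
239 289 [132, 134, 76, 58, 57, 75, 119, 139, 128, 59, 35, 31, 34, 32, 34, 31, 31, 31, 29, 39, 38]
245 289 [133, 132, 83, 59, 61, 77, 119, 140, 128, 54, 31, 29, 55, 59, 60, 59, 36, 33, 31, 33, 37]
251 289 [130, 129, 80, 76, 58, 78, 118, 138, 128, 51, 23, 29, 27, 59, 60, 59, 56, 31, 32, 33, 32]
-0.2 1.7 -0.1 -0.01; -0.2 1.7 -0.1 -0.01; -0.2 1.7 -0.1 -0.01
0.0 0.0 2.7 -0.00; 0.0 0.0 2.7 -0.00; 0.0 0.0 2.7 -0.00; 0.0 0.0 2.7 -0.00; 0.0 0.0 2.7 -0.00
```

Emit:
drive_tool(series="-0.2 1.7 0 -0.01 0.67; -0.2 1.7 0 -0.01 0.67; -0.1 1.6 0 0 0.67; 0 0 3 0 0.67; 0 0 3 0 0.67; 0 0 3 0 0.67; 0 0 2.6 0 0.67; 0 0 1.2 0 0.67")

```text
clock: 34.2
eef_pos: [0.4076, 0.4414, 0.2071]
tcp_rot: [-0.001, -0.025, 1.0, -0.0]
ft_force: [-0.3, 0.7, 0.0]
gripper_width: 0.0573
finger_force: 0.0
```

Emit:
drive_tool(series="0 0 0 0 0.3; 0 0 0 0 0.3; 0 0.3 0 0 0.3; 0 0.2 0 0 0.3; 0 0 0 0 0.3")

```text
clock: 34.83
eef_pos: [0.4078, 0.447, 0.2084]
tcp_rot: [0.0, -0.026, 1.0, 0.0]
ft_force: [0.8, 0.5, 0.6]
gripper_width: 0.0258
finger_force: 0.0
```

Emit:
drive_tool(series="0 0.15 0 0 0.3; 0 0 0 0 0.3")

```text
clock: 35.08
eef_pos: [0.4077, 0.4483, 0.2083]
tcp_rot: [0.0, -0.026, 1.0, -0.0]
ft_force: [0.9, -0.5, 1.1]
gripper_width: 0.0255
finger_force: 0.1
```

Emit:
drive_tool(series="0 0.15 0 0 0.3; 0 0 0 0 0.3")

```text
clock: 35.33
eef_pos: [0.4076, 0.4493, 0.2082]
tcp_rot: [-0.0, -0.026, 1.0, -0.001]
ft_force: [0.3, -5.2, 1.6]
gripper_width: 0.0259
finger_force: 2.5
```

Emit:
drive_tool(series="0 0.15 0 0 0.3; 0 0 0 0 0.3")

```text
clock: 35.58
eef_pos: [0.4075, 0.4496, 0.2082]
tcp_rot: [0.0, -0.026, 1.0, -0.002]
ft_force: [0.5, -14.4, 4.0]
gripper_width: 0.0254
finger_force: 7.2
```

The stop (angle 0) is found: the arm's zero direction is about 183° in world, which matches the shelf yaw. I'll now swing it out to 60°.

Emit:
drive_tool(series="-0.1 -2.2 0 -0.11 0.3; -0.13 -2.2 0 -0.11 0.3; -0.13 -2.2 0 -0.11 0.3; -0.13 -2.2 0 -0.11 0.3; -0.13 -2.2 0 -0.11 0.3; 0 0 0 0 0.3")

```text
clock: 36.33
eef_pos: [0.4432, 0.3477, 0.2084]
tcp_rot: [0.0, -0.296, 0.955, 0.0]
ft_force: [-0.4, 0.5, 0.5]
gripper_width: 0.0254
finger_force: 0.0
```

```bash
cat > th.py <<'E'
from h import *
from go import pose
p,M,y=pose(); v=p[:2]-[.609,.453]; print(p,y,np.hypot(*v),"tcp theta",np.degrees(np.arctan2(v[1],v[0]))%360-183.1)
E
python3 th.py
```

```text
[0.44319876 0.34770434 0.20836527] 124.41141037135723 0.19641085804715513 tcp theta 29.318470768278473
```

Emit:
drive_tool(series="-0.05 -2.3 0 -0.11 0.3; -0.05 -2.3 0 -0.11 0.3; -0.05 -2.3 0 -0.11 0.3; -0.05 -2.3 0 -0.11 0.3; -0.05 -1.8 0 -0.11 0.3; 0 0 0 0 0.3")

```text
clock: 37.08
eef_pos: [0.5237, 0.2756, 0.208]
tcp_rot: [0.0, -0.543, 0.839, 0.0]
ft_force: [-0.4, 0.6, -0.1]
gripper_width: 0.0254
finger_force: 0.0
```

```bash
python3 th.py
```

```text
[0.52368046 0.27557986 0.20799016] 155.8352755050929 0.19686881890707048 tcp theta 61.2175715459407
```

Emit:
drive_tool(series="0 -0.2 0 0 0.3; 0 0 0 0 0.3; 0 0 0 0 0.5; 0 0 0 0 0.5; 0 0 -4 0 0.5; 0 0 -5 0 0.5; 0 0 -5 0 0.5; 0 0 0 0 0.5")

```text
clock: 38.08
eef_pos: [0.526, 0.2749, 0.3517]
tcp_rot: [0.003, -0.545, 0.839, -0.001]
ft_force: [0.0, 0.2, -1.1]
gripper_width: 0.0427
finger_force: 0.0
```

```bash
python3 th.py
python3 - <<'E'
from h import *
im,K,Rc,c=cam("wrist"); np.savez("w15.npz",im=im,K=K,R=Rc,c=c)
g=cv2.cvtColor(im,cv2.COLOR_BGR2GRAY).astype(int); hsv=cv2.cvtColor(im,cv2.COLOR_BGR2HSV)
for t in (58,60,62):
    a=np.radians(183.1+t); print(t,[proj((.609+r*np.cos(a),.453+r*np.sin(a),z),K,Rc,c).round(1).tolist() for r,z in((.2,.241),(.17,.19),(.12,.19),(.07,.19))])
m=((hsv[...,1]<60)&(hsv[...,2]>70)).astype(np.uint8)*255
m[:,:150]=0;m[:,370:]=0
for r in range(150,340,10):
    x=np.flatnonzero(m[r]); print(r,len(x),x.min() if len(x) else 0,x.max() if len(x) else 0,end=" | ")
E
```

```text
[0.52596282 0.27488583 0.35169466] 156.00181902674672 0.1965192913419411 tcp theta 61.90497321528636
58 [[274.7, 181.7], [269.1, 195.9], [264.4, 241.8], [260.1, 283.6]]
60 [[266.1, 181.1], [263.1, 195.5], [260.3, 241.5], [257.8, 283.4]]
62 [[257.4, 180.8], [257.0, 195.3], [256.2, 241.4], [255.5, 283.4]]
150 16 226 241 | 160 0 0 0 | 170 0 0 0 | 180 13 259 272 | 190 11 259 269 | 200 11 258 268 | 210 12 257 268 | 220 15 255 269 | 230 11 256 266 | 240 11 256 266 | 250 19 193 267 | 260 15 195 265 | 270 11 254 264 | 280 11 253 263 | 290 19 190 323 | 300 11 252 262 | 310 11 251 261 | 320 10 251 260 | 330 11 250 260 |
```

Run:
```python
from h import *
im,K,Rc,c=cam("side")
mp=np.array([proj((x,y,.004),K,Rc,c) for x,y in((.36,-.07),(.65,-.06),(.67,-.39),(.38,-.41))]).astype(int)
m=np.zeros(im.shape[:2],np.uint8);cv2.fillConvexPoly(m,mp,255)
hsv=cv2.cvtColor(im,cv2.COLOR_BGR2HSV); g=(hsv[...,2]<60).astype(np.uint8)*255&m
for k in cv2.findContours(g,0,2)[0]:
    if cv2.contourArea(k)<60: continue
    q=np.array([ray(p[0].astype(float),.025,K,Rc,c)[:2] for p in k],np.float32); print(cv2.minAreaRect(q))
manip_state=manip.get_state(); print(manip_state["clock"])
```

```text
((0.4103734493255615, -0.30781039595603943), (0.057719435542821884, 0.04895474761724472), 8.20307445526123)
((0.5201886892318726, -0.3125009536743164), (0.054869458079338074, 0.056129470467567444), 76.6534194946289)
38.175
```

Run:
```python
from h import *
im,K,Rc,c=cam("side")
x0,y0=proj((.40,-.31,.03),K,Rc,c).astype(int)
r=im[y0-40:y0+40,x0-45:x0+45]; hsv=cv2.cvtColor(r,cv2.COLOR_BGR2HSV); g=(hsv[...,2]<60).astype(np.uint8)*255
for k in cv2.findContours(g,0,2)[0]:
    if cv2.contourArea(k)<60: continue
    q=np.array([ray(p[0].astype(float)+[x0-45,y0-40],.025,K,Rc,c)[:2] for p in k],np.float32); print(cv2.minEnclosingCircle(q),q.min(0),q.max(0))
m=((hsv[...,1]<40)&(hsv[...,2]>60)).astype(np.uint8)
for row in range(10,75,8):
    x=np.flatnonzero(m[row]); 
    if len(x): print(ray((x[0]+x0-45,row+y0-40),.004,K,Rc,c).round(3))
```

```text
((0.4109884202480316, -0.3039834201335907), 0.03079792484641075) [ 0.38205355 -0.3326714 ] [ 0.43827224 -0.28022617]
[ 0.378 -0.204  0.004]
[ 0.38  -0.229  0.004]
[ 0.379 -0.253  0.004]
[ 0.446 -0.292  0.004]
[ 0.439 -0.313  0.004]
[ 0.383 -0.322  0.004]
[ 0.387 -0.344  0.004]
[ 0.389 -0.365  0.004]
[ 0.388 -0.386  0.004]
```

```bash
python3 -c "
from plant import manip
print(manip.job_done())"
```

```text
the job is handed in; nothing more can be done
None
```

I cleared the key arm and filled the tray with one brush, tin (already there), padlock, torch and shoehorn, then swung the arm out, where it read 60° after I let go; both spare tins are still on the mat, though one was knocked about 2 cm to its edge, and the job is handed in with no verdict shown.

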